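# Build the sieve stack on the shaker

### The arm

A 7-joint arm with a two-finger parallel gripper is mounted at the origin on the work surface. World frame = base frame: x ahead of the robot, y to its left, z up, the work surface at z = 0. Lengths are in m, angles in rad, forces in N, time in s.
With the tool pointing down it reaches from about 0.35 to 0.9 m from the base axis. Payload 19.9 kg.
Tool frame: the origin (TCP) lies on the centre line of the jaws, within the pads' length; the fingertips stand 14 mm ahead of it and the grasp point (between the pads) lies 5 mm behind it (ctrl.tip_reach is the distance from the TCP to the fingertips, in m); z points along the fingers, y is the line along which they close (so a half turn about z gives the same grasp; the last joint's range is limited). The gripper opens to 85 mm and grips with 20 to 120 N. Pads are 22 mm wide; open, the fingers measure 114 mm over their backs; the gripper's body (76 mm by 85 mm) begins 54 mm behind the grasp point. The pads swing forward as they close: fully open they stand 13 mm farther back than shut.
Start: joints at [-1.327, 0.417, -0.01, 1.614, 0.005, 1.111, -0.053], TCP at [0.176, 0.6, 0.245] pointing down, gripper open.
Joint ranges: [-2.81, 2.81], [-0.39, 2.02], [-1.27, 1.25], [0.06, 2.57], [-1.19, 4.33], [0.19, 2], [-2.82, 2.82]. Speed limits (rad/s): [1.89, 1.89, 2.39, 2.39, 3.01, 3.01, 3.01].

### API

Orientations are given as [roll, pitch, yaw] about the fixed x, y, z axes, in that order (R = Rz(yaw) Ry(pitch) Rx(roll)).
In Python, from bench import ctrl gives the robot as it stands.
- The arm moves only by the tool servo_tool, never from a script. Its argument "steps" is a list that holds one entry, the list of rows, each a list of 4 numbers: the shift along the tool's x, y, z in cm, then the turn about the tool's z in degrees. A call has exactly 8 rows; each row shifts and turns the commanded pose from where the row before left it, along the tool's axes as they then stand; what a row does not reach is not made up. A row lasts 1/8 s, in which the tool goes at most 62.5 mm and 10.7 degrees, less where a joint would pass 70% of its speed; a pose out of reach is approached as far as the arm can. A call is refused whole if a number of a shift passes 6.25 or a number of a turn 10.7, either way. A call with a gripper value outside its range is refused whole. "hand" is the finger opening in cm, from 0 to 8.54, set as the call begins (left out, the last holds). The fingers move at their own pace and stop on an object; "newtons" is the grip in N (left out, the last holds). Time passes only in rows, so rows that do not move let the fingers close, or fill a call up. It gives the time, the measured TCP pose, the force, the opening and the grip force at its end, in the units of the state.
- ctrl.state(): the state, without advancing time (a new reading comes with each control period).
- ctrl.camera(name): name is "side" or "top"; returns the picture (400x640x3 uint8, blue, green, red); there is no depth.
- ctrl.camera_info(name): a dict with "K" (3x3 intrinsics, pixels), "cam_to_world" (4x4, takes a point from camera to world coordinates). Camera axes: x right, y down, z forward; pixel columns grow to the right and rows downward; lengths in m; the calibration is good to about 2 mm. A picture is of the moment at which its call begins. camera_info takes no time and is no camera call.
- ctrl.close_job(): hands the job in; it is judged then, once.
Trained networks look in the newest picture that a camera, given by its name, has taken for a name from the list of things; names that differ only in an ending like _2 or _b are one class to them, and where a whole thing is asked for, a point or a joint stands for the part that bears it (a point fixed in the world has none). Each returns a list of dicts, best first, with "confidence" (0 to 1); they miss things now and then, are a little off and sometimes report something else, mostly with a low value. They report only what shows in the picture. A call takes as long as a camera call. They do not tell look-alikes from the thing itself.
- ctrl.silhouettes(camera, label): "mask" (400x640 bool, what is visible of it) and "box" ([left, top, width, height] in pixels, round what is visible of it).
The state is a dict: "time": time; "joint_pos": joint angles; "qd": joint speeds; "joint_efforts": joint torques, N m; "position": TCP position; "tool_rot": TCP orientation; "force": force on the tool from outside, world axes, zero at the start; "ft_torque": the same for the moment, N m; "grip_width": finger opening in m; "finger_force": force on a finger pad.
Only numpy, scipy, OpenCV 4.12 (cv2) and the standard library are available. Lean on these libraries where they do the work, as an engineer would, in place of code of your own. Each camera call takes 0.05 s, during which the arm holds its last target. There are 200 camera calls.

### The job

Build the sieve stack on the shaker ready for a run: on the catch pan seat the fine sieve, on that the medium sieve, then the coarse sieve, and close the top with the lid. Each piece must sit upright and fully home in the rim below it; leave the reagent bottle and the tube rack where they are.

Things in the scene. Friction and masses are not known exactly. Their poses are not given: they have to be found in the camera images.
- shaker: Fixed white sieve shaker, a 130 x 130 mm box, top 38 mm above the bench, with a round steel catch pan clamped in the middle of its top. The pan is open: outside 60 mm, bore 55 mm, 24 mm deep, rim 66 mm above the bench. Origin: on the bench, straight below the pan's centre; z up.
- fine_sieve: Loose steel test sieve, FINE: floor a smooth pale sheet; the shallowest, 34 mm tall, about 120 g. Upright round frame, outside 60 mm, bore 55 mm, open top; its lowest 6 mm is a spigot (51 mm, tapering to 43 mm) that drops into the bore below until the frame's shoulder rests on that rim. Origin: centre of its underside, z up. Seated, its origin is 6 mm below the rim it rests on, its own rim 28 mm above that.
- medium_sieve: Loose steel test sieve, MEDIUM: 7 mm wire grid on dark; middle height, 42 mm tall, about 140 g. Upright round frame, outside 60 mm, bore 55 mm, open top; its lowest 6 mm is a spigot (51 mm, tapering to 43 mm) that drops into the bore below until the frame's shoulder rests on that rim. Origin: centre of its underside, z up. Seated, its origin is 6 mm below the rim it rests on, its own rim 36 mm above that.
- coarse_sieve: Loose steel test sieve, COARSE: 15 mm wire grid on dark; the tallest, 50 mm tall, about 160 g. Upright round frame, outside 60 mm, bore 55 mm, open top; its lowest 6 mm is a spigot (51 mm, tapering to 43 mm) that drops into the bore below until the frame's shoulder rests on that rim. Origin: centre of its underside, z up. Seated, its origin is 6 mm below the rim it rests on, its own rim 44 mm above that.
- lid: Loose steel lid: a disc 60 mm across and 5 mm thick, under it a 6 mm spigot like the sieves' (51 mm, tapering to 43 mm), on it a black upright knob 22 mm across and 28 mm tall. 39 mm tall in all, about 90 g. Origin: centre of its underside, z up. Seated, its origin is 6 mm below the rim it rests on.
- reagent_bottle: Bystander: closed green reagent bottle with a blue cap, 60 mm in diameter, 120 mm tall; origin at the centre of its underside.
- tube_rack: Bystander: low orange microtube rack, 70 x 110 x 45 mm, with tube caps standing 9 mm above it; origin at the centre of its underside.
Things that resemble listed ones, but are neither listed nor needed, are in the scene too. Of the things like the shaker, leave any that is black; of the rest the smaller one is meant.

How it is judged:
By the outcome, as a careful person would: the job done as asked, in the order asked, and still so for the second after the job is handed in, with the robot touching nothing.
It also fails if it takes over 90 s, if anything falls off the work surface, if the arm or the gripper's body presses on something with over 40 N, if the wrist force passes 120 N, or if a joint passes its speed limit or range.

## Working session

There is one attempt and no reset: what is moved stays moved. The work goes in short steps, Python scripts to look and compute and a tool call to move; the robot and the scene stay as the last step left them, time stands still between calls to the robot, and variables do not carry over. Pictures are saved under pics/ and viewed, at most 14 in all, crops included, and the job is handed in when it is done.

Besides the shell and the picture viewer there is one more tool, called as name(argument=value, ...) on one line, values as JSON. servo_tool: Moves the arm, as the interface text tells. Its arguments: {"type":"object","properties":{"steps":{"type":"array","items":{"type":"array","items":{"type":"array","items":{"type":"number"}}}},"hand":{"type":"number"},"newtons":{"type":"number"}},"required":["steps"]}

```bash
mkdir -p pics; ls; python3 - <<'E'
from bench import ctrl
import cv2,numpy as np
for n in("top","side"):
    im=ctrl.camera(n);cv2.imwrite(f"pics/{n}0.png",im)
    i=ctrl.camera_info(n);print(n,np.round(i["K"],1).tolist(),np.round(i["cam_to_world"],3).tolist())
    for l in["shaker","fine_sieve","medium_sieve","coarse_sieve","lid","reagent_bottle","tube_rack"]:
        for d in ctrl.silhouettes(n,l):print(n,l,round(d["confidence"],2),d["box"])
s=ctrl.state();print(s["time"],s["position"],s["tool_rot"],s["force"],s["grip_width"])
E
```

```text
pics
top [[380.2, 0.0, 313.6], [0.0, 380.2, 200.9], [0.0, 0.0, 1.0]] [[0.024, -0.984, 0.176, 0.474], [-0.999, -0.03, -0.027, 0.008], [0.032, -0.175, -0.984, 0.888], [0.0, 0.0, 0.0, 1.0]]
top shaker 0.96 [306.4, 176.7, 65.3, 66.6]
top shaker 0.63 [313.0, 93.8, 63.4, 65.7]
top shaker 0.57 [197.7, 109.9, 89.2, 80.7]
top shaker 0.22 [257.7, 272.3, 28.1, 27.3]
top fine_sieve 0.93 [255.9, 270.6, 29.0, 27.1]
top medium_sieve 0.61 [161.6, 268.5, 33.2, 28.5]
top coarse_sieve 0.65 [324.7, 262.7, 27.8, 27.6]
top lid 0.97 [420.7, 262.8, 26.5, 24.7]
top reagent_bottle 0.56 [126.5, 155.9, 37.7, 33.2]
top tube_rack 0.61 [434.8, 166.3, 60.4, 44.3]
side [[362.4, 0.0, 320.7], [0.0, 362.4, 198.2], [0.0, 0.0, 1.0]] [[-0.991, -0.06, 0.117, 0.489], [-0.13, 0.613, -0.78, 0.741], [-0.025, -0.788, -0.615, 0.639], [0.0, 0.0, 0.0, 1.0]]
side shaker 0.98 [222.4, 167.9, 54.8, 39.2]
side shaker 0.9 [204.0, 213.8, 90.8, 71.5]
side shaker 0.75 [294.0, 172.0, 56.6, 42.2]
side fine_sieve 0.88 [366.6, 221.2, 28.2, 25.7]
side medium_sieve 0.75 [364.8, 286.2, 32.1, 36.2]
side coarse_sieve 0.65 [360.6, 176.6, 21.7, 29.8]
side lid 0.47 [365.9, 150.8, 15.3, 10.5]
side reagent_bottle 0.88 [236.3, 284.5, 37.7, 60.5]
side tube_rack 0.63 [297.5, 129.2, 32.3, 24.0]
0.8 [0.17559665 0.59981372 0.24528946] [-3.14157866e+00  6.07847558e-05  2.85678399e+00] [0.68945165 0.69337674 0.8570578 ] 0.08544922317352739
```

View pics/top0.png

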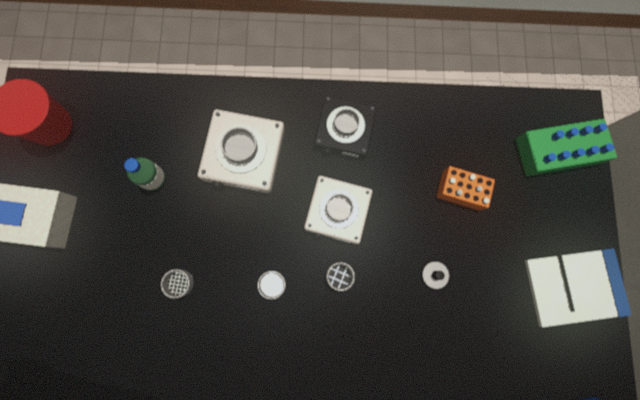

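View pics/side0.png

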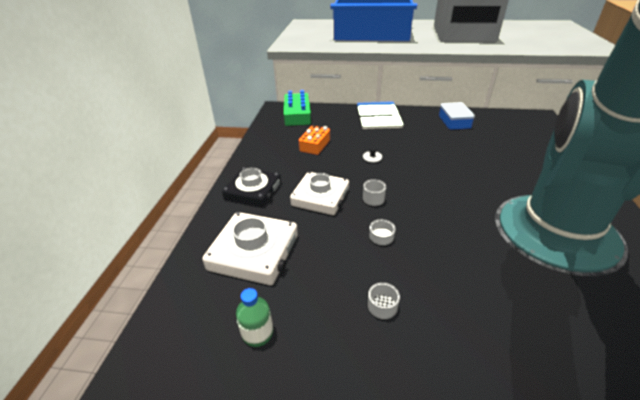

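The shaker wanted is the small white one, at about (338,209) in the top picture. The other pieces show in the top picture as follows:
- Medium sieve at (177,284)
- Fine sieve at (271,285)
- Coarse sieve at (340,277)
- Lid at (435,275)

The side picture agrees. Next I fit positions to the masks.

```bash
cat > h.py <<'E'
from bench import ctrl
import cv2,numpy as np
from scipy.optimize import minimize
def proj(n,P):
    i=ctrl.camera_info(n);T=np.linalg.inv(i["cam_to_world"]);K=np.array(i["K"])
    q=(K@(T[:3,:3]@np.asarray(P,float).T+T[:3,3:4]));return (q[:2]/q[2]).T
def ray(n,uv,z):
    i=ctrl.camera_info(n);T=np.array(i["cam_to_world"]);d=T[:3,:3]@np.linalg.solve(i["K"],[*uv,1.])
    return (T[:3,3]+d*(z-T[2,3])/d[2])[:2]
a=np.linspace(0,2*np.pi,40,endpoint=False)
def circ(r,z):return np.c_[r*np.cos(a),r*np.sin(a),0*a+z]
def sieve(h):return [np.r_[circ(.0215,0),circ(.0255,.006)],np.r_[circ(.03,.006),circ(.03,h)]]
lid=[np.r_[circ(.0215,0),circ(.0255,.006)],np.r_[circ(.03,.006),circ(.03,.011)],np.r_[circ(.011,.011),circ(.011,.039)]]
b=.065*np.array([[1,1],[1,-1],[-1,-1],[-1,1]])
shk=[np.r_[np.c_[b,[0]*4],np.c_[b,[.038]*4]],np.r_[circ(.03,.038),circ(.03,.066)]]
M=dict(fine_sieve=sieve(.034),medium_sieve=sieve(.042),coarse_sieve=sieve(.05),lid=lid,shaker=shk)
def render(n,parts,x,y,z=0,yaw=0):
    S=4;m=np.zeros((400*S,640*S),np.uint8);c,s=np.cos(yaw),np.sin(yaw)
    for p in parts:
        q=p@np.array([[c,s,0],[-s,c,0],[0,0,1]])+[x,y,z]
        cv2.fillPoly(m,[cv2.convexHull(((proj(n,q)+.5)*S).astype(np.int32))],255)
    return cv2.resize(m,(640,400),interpolation=cv2.INTER_AREA)/255.
def fit(n,label,mask,z=0,yaw=None):
    ys,xs=np.nonzero(mask);p0=ray(n,[xs.mean(),ys.mean()],z+.02)
    best=None
    for y0 in ([0] if yaw is None else yaw):
        x0=[*p0*100]+([] if yaw is None else [y0*10])
        f=lambda v:np.abs(render(n,M[label],v[0]/100,v[1]/100,z,v[2]/10 if len(v)>2 else 0)-mask).sum()/mask.sum()
        r=minimize(f,x0,method="Nelder-Mead",options=dict(xatol=.01,fatol=1e-4,initial_simplex=[x0]+[[*(np.array(x0)+.8*np.eye(len(x0))[k])] for k in range(len(x0))]))
        if best is None or r.fun<best.fun:best=r
    return best.x/([100,100]+([10] if yaw is not None else [])),best.fun
E
python3 - <<'E'
from h import *
print(ctrl.tip_reach)
for n in("top","side"):
    ctrl.camera(n)
    for l in M:
        ds=ctrl.silhouettes(n,l)
        for d in ds[:3 if l=="shaker" else 1]:
            v,e=fit(n,l,d["mask"].astype(float),0,[.2,.6,1.,1.4] if l=="shaker" else None);print(n,l,np.round(v,4),round(e,3),np.round(d["box"]),d["mask"].sum())
E
```

```text
0.014
top fine_sieve [0.439  0.0745] 0.044 [256. 270.  28.  28.] 624
top medium_sieve [0.438  0.2797] 0.098 [161. 268.  33.  30.] 690
top coarse_sieve [ 0.4623 -0.0766] 0.08 [325. 261.  26.  31.] 607
top lid [ 0.4683 -0.2987] 0.043 [422. 260.  25.  31.] 575
top shaker [ 0.8122 -0.0848  1.376 ] 0.056 [312.  93.  66.  66.] 3017
top shaker [ 0.6117 -0.0711 -0.2409] 0.038 [302. 176.  69.  69.] 3303
side fine_sieve [0.4411 0.0764] 0.06 [370. 220.  26.  27.] 507
side medium_sieve [0.4387 0.2819] 0.073 [366. 286.  30.  35.] 871
side coarse_sieve [ 0.4637 -0.0735] 0.103 [361. 178.  22.  31.] 459
side lid [ 0.4728 -0.2954] 0.136 [366. 148.  16.  17.] 185
side shaker [ 0.814  -0.0803  1.4606] 0.111 [222. 167.  56.  42.] 1646
side shaker [ 0.6126 -0.0733  1.3793] 0.1 [293. 172.  60.  42.] 1740
side shaker [0.7374 0.1735 1.3714] 0.307 [202. 214.  93.  70.] 4559
```

```bash
python3 - <<'E'
from h import *
E_={"top":dict(shaker=(.6117,-.0711,.066),fine=(.439,.0745,.034),medium=(.438,.2797,.042),coarse=(.4623,-.0766,.05),lid=(.4683,-.2987,.011)),
"side":dict(shaker=(.6121,-.0722,.066),fine=(.440,.0755,.034),medium=(.4385,.2805,.042),coarse=(.463,-.075,.05),lid=(.4705,-.297,.011))}
rows=[]
for n in E_:
    im=ctrl.camera(n);t=[]
    for k,(x,y,z) in E_[n].items():
        c=proj(n,[[x,y,z]])[0].astype(int)-20;S=4
        p=cv2.resize(im[c[1]:c[1]+40,c[0]:c[0]+40],None,fx=S,fy=S,interpolation=cv2.INTER_CUBIC)
        q=((proj(n,circ(.03,z)+[x,y,0])-c+.5)*S).astype(np.int32);cv2.polylines(p,[q],True,(0,0,255),1);t.append(p)
    rows.append(np.hstack(t))
cv2.imwrite("pics/ov.png",np.vstack(rows))
E
```

```text
(no output)
```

View pics/ov.png

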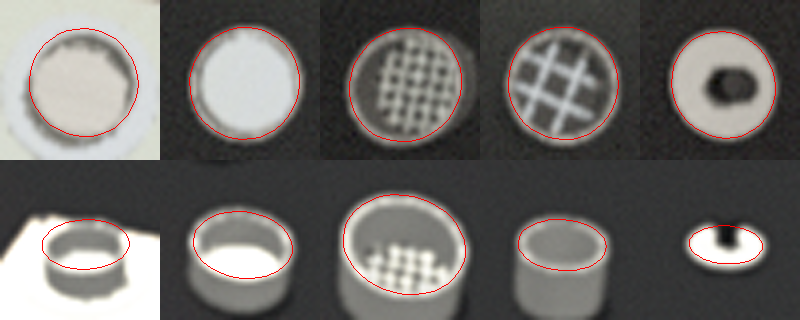

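servo_tool(steps=[[[0,0,0,-8.15],[0,0,0,-8.15],[-2.4,-4.8,0,0],[-2.4,-4.8,0,0],[-2.4,-4.8,0,0],[-2.4,-4.8,0,0],[-2.4,-4.8,0,0],[-2.4,-4.8,0,0]]], hand=8.54, newtons=40)

```text
time: 2.5
position: [0.3201, 0.3102, 0.2455]
tool_rot: [3.141, 0.0, 3.141]
force: [1.1, 0.7, -0.2]
grip_width: 0.0854
finger_force: 0.0
```

servo_tool(steps=[[[-2.4,-4.7,0,0],[-2.4,-4.7,0,0],[-2.4,-4.7,0,0],[-2.4,-4.7,0,0],[-2.4,-4.7,0,0],[0,0,5,0],[0,0,5,0],[0,0,3,0]]])

```text
time: 3.5
position: [0.4388, 0.0764, 0.1135]
tool_rot: [-3.141, -0.001, 3.141]
force: [-0.5, 1.0, 0.6]
grip_width: 0.0854
finger_force: 0.0
```

servo_tool(steps=[[[0,0,4,0],[0,0,3,0],[0,0,1.5,0],[0,0,0.5,0],[0,0,0,0],[0,0,0,0],[0,0,0,0],[0,0,0,0]]])

```text
time: 4.5
position: [0.4396, 0.0768, 0.0256]
tool_rot: [3.141, 0.001, 3.141]
force: [-0.2, -0.1, 0.5]
grip_width: 0.0852
finger_force: 0.0
```

servo_tool(steps=[[[0,0,0,0],[0,0,0,0],[0,0,0,0],[0,0,0,0],[0,0,0,0],[0,0,0,0],[0,0,0,0],[0,0,0,0]]], hand=5.0, newtons=40)

```text
time: 5.5
position: [0.4395, 0.0767, 0.0258]
tool_rot: [3.141, 0.0, 3.141]
force: [-4.2, -1.2, 18.3]
grip_width: 0.0593
finger_force: 38.7
```

servo_tool(steps=[[[0,0,-3,0],[0,0,-4,0],[0,0,-4,0],[-3.5,-3,0,0],[-3.5,-3,0,0],[-3.5,-3,0,0],[-3.5,-3,0,0],[-3.2,-2.9,0,0]]])

```text
time: 6.5
position: [0.6123, -0.0733, 0.135]
tool_rot: [3.142, -0.0, 3.141]
force: [-0.2, 0.8, -1.0]
grip_width: 0.0592
finger_force: 43.9
```

```bash
cat > look.py <<'E'
from h import *
import sys
l=sys.argv[1];x,y,zb=map(float,sys.argv[2:5]);px,py,pz=map(float,sys.argv[5:8]);h={"fine_sieve":.034,"medium_sieve":.042,"coarse_sieve":.05,"lid":.011}[l]
s=ctrl.state();print(np.round(s["position"],4),s["grip_width"],np.round(s["force"],1))
t=[]
for n in("top","side"):
    im=ctrl.camera(n)
    for d in ctrl.silhouettes(n,l)[:2]:
        v,e=fit(n,l,d["mask"].astype(float),zb);print(n,np.round(v,4),round(e,3),np.round(d["box"]))
    c=proj(n,[[x,y,zb]])[0].astype(int)-40;S=7;p=cv2.resize(im[max(c[1],0):c[1]+80,c[0]:c[0]+80],None,fx=5,fy=5,interpolation=cv2.INTER_CUBIC)
    for r,X,Y,z,col in((.03,x,y,zb+h,(0,0,255)),(.03,x,y,zb+.006,(0,255,0)),(.03,px,py,pz,(255,0,255))):
        cv2.polylines(p,[((proj(n,circ(r,z)+[X,Y,0])-c+.5)*5).astype(np.int32)],True,col,1)
    t.append(p)
cv2.imwrite(f"pics/{sys.argv[8]}.png",np.hstack(t))
E
python3 look.py fine_sieve .612 -.072 .106 .612 -.072 .066 f1
```

```text
[ 0.6123 -0.0733  0.135 ] 0.059232418225280456 [-0.2  0.8 -1. ]
side [ 0.615  -0.0767] 0.916 [308. 152.  24.  19.]
```

View pics/f1.png

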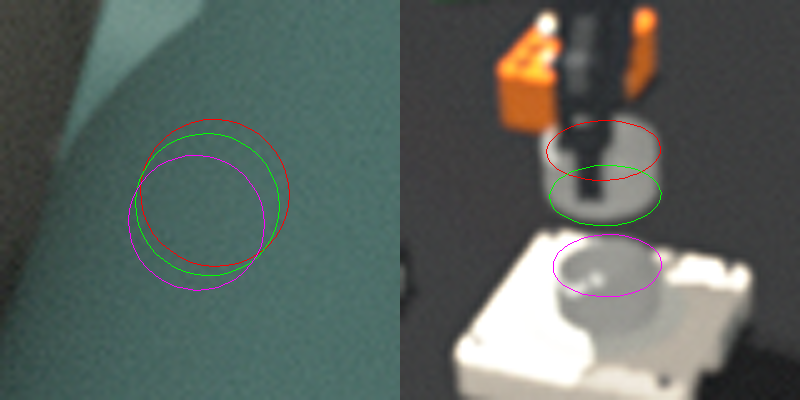

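servo_tool(steps=[[[0.13,0.2,1.5,0],[0,0,1.5,0],[0,0,0.8,0],[0,0,0.3,0],[0,0,0.2,0],[0,0,0.2,0],[0,0,0,0],[0,0,0,0]]])

```text
time: 7.7
position: [0.6102, -0.0704, 0.0905]
tool_rot: [-3.142, 0.0, 3.141]
force: [0.1, -0.2, -2.2]
grip_width: 0.059
finger_force: 44.0
```

servo_tool(steps=[[[0,0,0.1,0],[0,0,0.1,0],[0,0,0.1,0],[0,0,0.1,0],[0,0,0,0],[0,0,0,0],[0,0,0,0],[0,0,0,0]]])

```text
time: 8.7
position: [0.6108, -0.0708, 0.0866]
tool_rot: [-3.141, 0.002, 3.141]
force: [4.6, -3.3, 0.4]
grip_width: 0.0594
finger_force: 44.1
```

servo_tool(steps=[[[-0.06,-0.04,0,0],[0,0,0.05,0],[0,0,0.05,0],[0,0,0.05,0],[0,0,0,0],[0,0,0,0],[0,0,0,0],[0,0,0,0]]])

```text
time: 9.7
position: [0.6113, -0.071, 0.0859]
tool_rot: [-3.141, 0.002, 3.141]
force: [-0.8, -1.6, 15.9]
grip_width: 0.0589
finger_force: 45.4
```

servo_tool(steps=[[[0,0,0,0],[0,0,0,0],[0,0,0,0],[0,0,0,0],[0,0,0,0],[0,0,-1,0],[0,0,-4,0],[0,0,-4,0]]], hand=8.54)

```text
time: 10.7
position: [0.6106, -0.0708, 0.1765]
tool_rot: [-3.141, -0.0, 3.141]
force: [0.2, 0.3, 0.3]
grip_width: 0.0855
finger_force: 0.0
```

```bash
python3 look.py fine_sieve .611 -.071 .060 .611 -.071 .066 f2
```

```text
[ 0.6106 -0.0708  0.1765] 0.08546427787107652 [0.2 0.3 0.3]
side [ 0.6118 -0.0677] 0.132 [308. 166.  25.  21.]
side [ 0.4742 -0.1971] 0.91 [362. 149.  22.  12.]
```

View pics/f2.png

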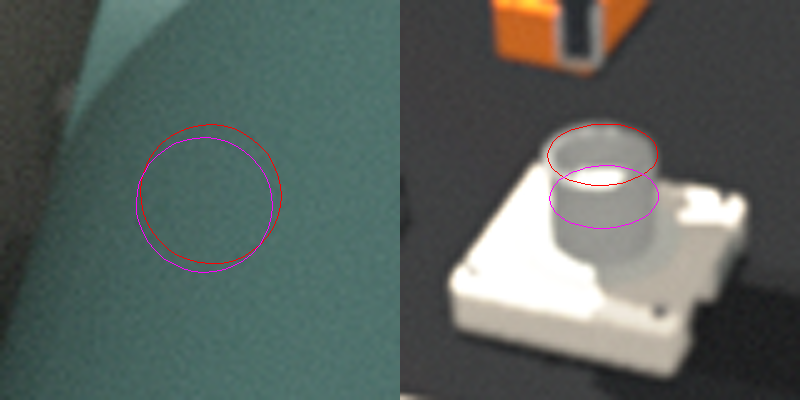

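servo_tool(steps=[[[2.46,5.0,0,0],[2.46,5.0,0,0],[2.46,5.0,0,0],[2.46,5.0,0,0],[2.46,5.0,0,0],[2.46,5.0,0,0],[2.46,5.1,0,0],[0,0,4,0]]])

```text
time: 11.9
position: [0.4372, 0.2852, 0.1355]
tool_rot: [3.138, 0.002, -3.135]
force: [0.7, -0.5, -0.8]
grip_width: 0.0855
finger_force: 0.0
```

servo_tool(steps=[[[0,0,0,0],[0,0,3,0],[0,0,4,0],[0,0,2,0],[0,0,1.0,0],[0,0,0.5,0],[0,0,0,0],[0,0,0,0]]])

```text
time: 12.9
position: [0.439, 0.2805, 0.0305]
tool_rot: [3.141, 0.001, 3.141]
force: [0.2, 0.5, 0.1]
grip_width: 0.0854
finger_force: 0.0
```

servo_tool(steps=[[[0,0,0,0],[0,0,0,0],[0,0,0,0],[0,0,0,0],[0,0,0,0],[0,0,0,0],[0,0,0,0],[0,0,0,0]]], hand=5.0)

```text
time: 13.9
position: [0.4388, 0.2805, 0.0305]
tool_rot: [3.141, 0.0, 3.141]
force: [-3.6, -2.2, 14.2]
grip_width: 0.0581
finger_force: 39.8
```

servo_tool(steps=[[[0,0,-3,0],[0,0,-5,0],[0,0,-5,0],[-1.0,-2,-0.5,0],[-2.5,-5,0,0],[-2.5,-5,0,0],[-2.5,-5,0,0],[-2.5,-5,0,0]]])

```text
time: 14.9
position: [0.549, 0.0587, 0.165]
tool_rot: [3.141, 0.0, 3.142]
force: [1.1, 0.7, -0.3]
grip_width: 0.0583
finger_force: 44.6
```

servo_tool(steps=[[[-2.5,-5,0,0],[-2.5,-5,0,0],[-1.8,-3.2,0,0],[0,0,0,0],[0,0,0,0],[0,0,0,0],[0,0,0,0],[0,0,0,0]]])

```text
time: 15.9
position: [0.6164, -0.0713, 0.1649]
tool_rot: [3.142, 0.0, -3.141]
force: [0.5, 1.4, -1.7]
grip_width: 0.0585
finger_force: 44.6
```

```bash
python3 look.py medium_sieve .6115 -.071 .135 .611 -.070 .094 m1
```

```text
[ 0.6164 -0.0713  0.1649] 0.058463603621164296 [ 0.5  1.4 -1.7]
side [0.597  0.0355] 0.502 [308. 165.  26.  24.]
side [ 0.6161 -0.0647] 0.734 [305. 141.  22.  25.]
```

View pics/m1.png

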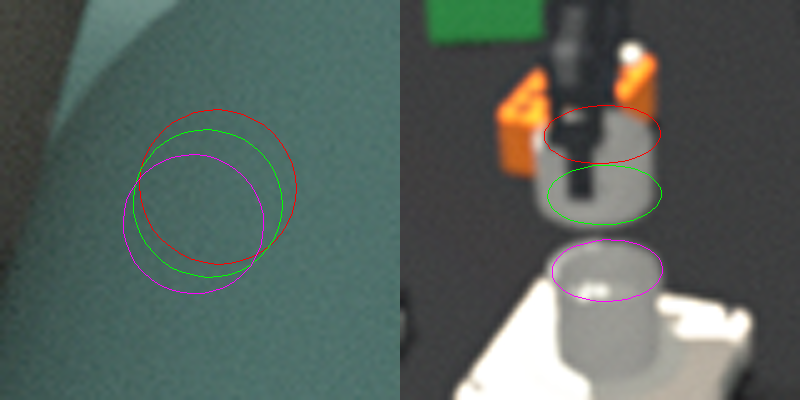

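servo_tool(steps=[[[0.5,0,0,0],[0,0,1.5,0],[0,0,1.5,0],[0,0,0.7,0],[0,0,0.3,0],[0,0,0.1,0],[0,0,0,0],[0,0,0,0]]])

```text
time: 17.1
position: [0.6116, -0.0717, 0.1241]
tool_rot: [-3.142, 0.001, 3.141]
force: [-0.7, 0.5, -2.7]
grip_width: 0.0585
finger_force: 44.6
```

servo_tool(steps=[[[0,0,0.1,0],[0,0,0.1,0],[0,0,0.1,0],[0,0,0.1,0],[0,0,0,0],[0,0,0,0],[0,0,0,0],[0,0,0,0]]])

```text
time: 18.1
position: [0.6115, -0.0717, 0.1199]
tool_rot: [-3.141, 0.0, 3.141]
force: [-0.7, -0.3, -1.8]
grip_width: 0.0587
finger_force: 44.6
```

servo_tool(steps=[[[0,0,0.05,0],[0,0,0.05,0],[0,0,0.05,0],[0,0,0.05,0],[0,0,0,0],[0,0,0,0],[0,0,0,0],[0,0,0,0]]])

```text
time: 19.1
position: [0.6116, -0.0717, 0.1185]
tool_rot: [3.141, 0.001, 3.141]
force: [-4.9, 0.7, 10.4]
grip_width: 0.0586
finger_force: 45.8
```

servo_tool(steps=[[[0,0,0,0],[0,0,0,0],[0,0,0,0],[0,0,0,0],[0,0,0,0],[0,0,-1,0],[0,0,-4,0],[0,0,-3,0]]], hand=8.54)

```text
time: 20.1
position: [0.6117, -0.0719, 0.1999]
tool_rot: [-3.141, 0.001, 3.141]
force: [0.9, 0.2, -0.5]
grip_width: 0.0852
finger_force: 0.0
```

```bash
python3 look.py medium_sieve .6115 -.071 .088 .611 -.070 .094 m2
```

```text
[ 0.6117 -0.0719  0.1999] 0.0852204637672352 [ 0.9  0.2 -0.5]
side [ 0.6125 -0.0676] 0.058 [307. 154.  21.  26.]
```

View pics/m2.png

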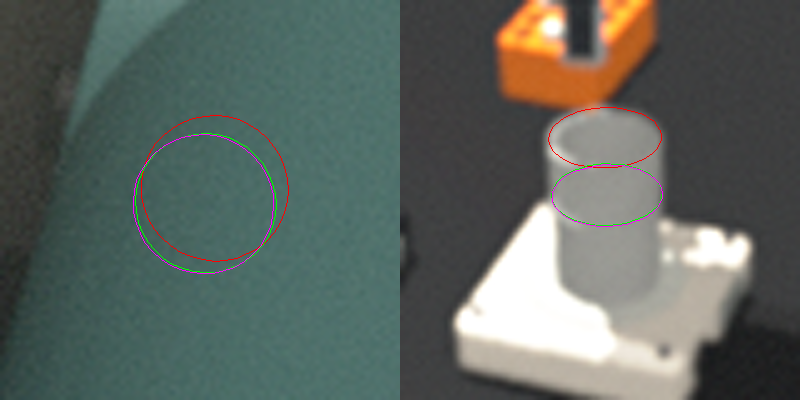

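servo_tool(steps=[[[5,-0.1,0,0],[5,-0.1,0,0],[4.9,-0.06,0,0],[0,0,0,0],[0,0,0,0],[0,0,4,0],[0,0,4,0],[0,0,2,0]]])

```text
time: 21.3
position: [0.4624, -0.0743, 0.0955]
tool_rot: [-3.141, -0.003, -3.142]
force: [0.5, -0.0, 0.9]
grip_width: 0.0855
finger_force: 0.0
```

servo_tool(steps=[[[0,0,3,0],[0,0,2,0],[0,0,1,0],[0,0,0.4,0],[0,0,0,0],[0,0,0,0],[0,0,0,0],[0,0,0,0]]])

```text
time: 22.3
position: [0.4627, -0.0742, 0.0341]
tool_rot: [-3.142, 0.001, 3.141]
force: [0.4, 0.5, 0.2]
grip_width: 0.0857
finger_force: 0.0
```

servo_tool(steps=[[[0,0,0,0],[0,0,0,0],[0,0,0,0],[0,0,0,0],[0,0,0,0],[0,0,0,0],[0,0,0,0],[0,0,0,0]]], hand=5.0)

```text
time: 23.3
position: [0.4626, -0.0744, 0.0341]
tool_rot: [3.142, 0.0, 3.141]
force: [-3.2, -1.5, 9.0]
grip_width: 0.0576
finger_force: 41.0
```

servo_tool(steps=[[[0,0,-3,0],[0,0,-5,0],[0,0,-5,0],[0,0,-3.6,0],[0,0,0,0],[-3,0.1,0,0],[-4,0.1,0,0],[-4,0.07,0,0]]])

```text
time: 24.3
position: [0.5732, -0.0714, 0.1984]
tool_rot: [3.141, -0.002, 3.141]
force: [-0.7, -0.3, -1.5]
grip_width: 0.0578
finger_force: 45.0
```

servo_tool(steps=[[[-2.85,0,0,0],[-1,0,0,0],[0,0,0,0],[0,0,0,0],[0,0,0,0],[0,0,0,0],[0,0,0,0],[0,0,0,0]]])

```text
time: 25.3
position: [0.611, -0.0716, 0.1999]
tool_rot: [-3.142, 0.0, 3.141]
force: [-0.2, -0.8, -2.1]
grip_width: 0.0579
finger_force: 45.0
```

```bash
python3 look.py coarse_sieve .6115 -.071 .166 .6115 -.071 .130 c1
```

```text
[ 0.611  -0.0716  0.1999] 0.05793597074413069 [-0.2 -0.8 -2.1]
side [ 0.6111 -0.0664] 0.856 [308. 126.  21.  27.]
```

View pics/c1.png

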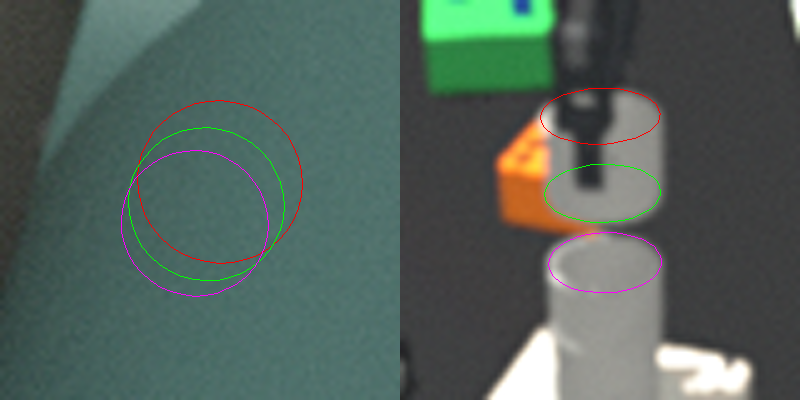

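servo_tool(steps=[[[-0.05,0,0,0],[0,0,1.5,0],[0,0,1.2,0],[0,0,0.6,0],[0,0,0.3,0],[0,0,0.1,0],[0,0,0,0],[0,0,0,0]]])

```text
time: 26.5
position: [0.6116, -0.0716, 0.1631]
tool_rot: [-3.142, 0.0, 3.141]
force: [0.5, 0.9, -1.3]
grip_width: 0.0579
finger_force: 45.0
```

servo_tool(steps=[[[0,0,0.1,0],[0,0,0.1,0],[0,0,0.1,0],[0,0,0.05,0],[0,0,0,0],[0,0,0,0],[0,0,0,0],[0,0,0,0]]])

```text
time: 27.5
position: [0.6115, -0.0716, 0.1593]
tool_rot: [-3.141, 0.0, 3.141]
force: [0.2, 0.6, -1.0]
grip_width: 0.0579
finger_force: 45.0
```

servo_tool(steps=[[[0,0,0.05,0],[0,0,0.05,0],[0,0,0.05,0],[0,0,0,0],[0,0,0,0],[0,0,0,0],[0,0,0,0],[0,0,0,0]]])

```text
time: 28.5
position: [0.6116, -0.0717, 0.1582]
tool_rot: [-3.142, 0.0, 3.141]
force: [-2.3, 0.5, 6.3]
grip_width: 0.0579
finger_force: 45.8
```

servo_tool(steps=[[[0,0,0.05,0],[0,0,0,0],[0,0,0,0],[0,0,0,0],[0,0,0,0],[0,0,-1,0],[0,0,-4,0],[0,0,-3,0]]], hand=8.54)

```text
time: 29.5
position: [0.6117, -0.0718, 0.2395]
tool_rot: [-3.141, 0.001, 3.141]
force: [0.2, 0.5, -0.3]
grip_width: 0.0853
finger_force: 0.0
```

servo_tool(steps=[[[2.84,-4.48,0,0],[2.84,-4.48,0,0],[2.84,-4.48,0,0],[2.84,-4.48,0,0],[2.84,-4.48,0,0],[0,0,3,0],[0,0,4,0],[0,0,3,0]]], hand=6.0)

```text
time: 30.5
position: [0.4693, -0.2956, 0.1367]
tool_rot: [3.142, 0.0, 3.141]
force: [1.7, 0.2, -0.2]
grip_width: 0.0599
finger_force: 0.0
```

```bash
python3 look.py coarse_sieve .6115 -.071 .124 .6115 -.071 .130 c2; python3 - <<'E'
from h import *
for n in("top","side"):
    im=ctrl.camera(n)
    for d in ctrl.silhouettes(n,"lid")[:2]:
        v,e=fit(n,"lid",d["mask"].astype(float),0);print(n,np.round(v,4),round(e,3),np.round(d["box"]))
    c=proj(n,[[.47,-.296,.02]])[0].astype(int)-40
    p=cv2.resize(im[c[1]:c[1]+80,c[0]:c[0]+80],None,fx=5,fy=5,interpolation=cv2.INTER_CUBIC)
    for r,z in((.03,.011),(.011,.039)):cv2.polylines(p,[((proj(n,circ(r,z)+[.47,-.296,0])-c+.5)*5).astype(np.int32)],True,(0,0,255),1)
    cv2.imwrite(f"/tmp/{n}.png",p)
a=cv2.imread("pics/c2.png")[:,400:]
cv2.imwrite("pics/l0.png",cv2.resize(np.hstack([a,cv2.imread("/tmp/side.png")]),(800,400)))
E
```

```text
[ 0.4693 -0.2956  0.1367] 0.059869468387167425 [ 1.7  0.2 -0.2]
top [ 0.6103 -0.0705] 0.034 [328. 183.  31.  36.]
side [ 0.612  -0.0678] 0.06 [307. 141.  24.  24.]
top [ 0.4688 -0.2971] 0.846 [421. 261.  24.  28.]
top [ 0.6386 -0.0894] 0.382 [326. 181.  33.  38.]
side [ 0.4719 -0.2964] 0.139 [364. 147.  18.  17.]
```

View pics/l0.png

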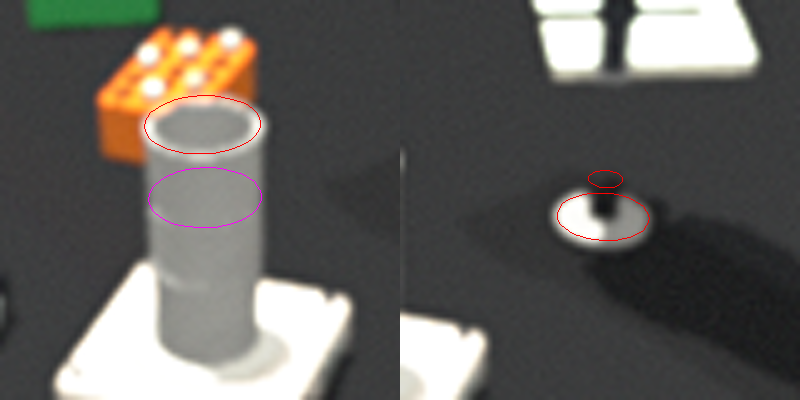

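servo_tool(steps=[[[-0.17,-0.04,3,0],[0,0,4,0],[0,0,0,0],[0,0,1.5,0],[0,0,1,0],[0,0,0.5,0],[0,0,0.2,0],[0,0,0,0]]], hand=3.8)

```text
time: 31.9
position: [0.4712, -0.2961, 0.0355]
tool_rot: [-3.141, 0.0, 3.141]
force: [0.2, 0.1, -0.4]
grip_width: 0.0381
finger_force: 0.0
```

servo_tool(steps=[[[0,0,0,0],[0,0,0,0],[0,0,0,0],[0,0,0,0],[0,0,0,0],[0,0,0,0],[0,0,0,0],[0,0,0,0]]], hand=1.5)

```text
time: 32.9
position: [0.4713, -0.2962, 0.0358]
tool_rot: [-3.141, 0.001, 3.141]
force: [-1.9, 0.1, 5.6]
grip_width: 0.0203
finger_force: 38.9
```

servo_tool(steps=[[[0,0,-3,0],[0,0,-5,0],[0,0,-5,0],[0,0,-5,0],[0,0,-3,0],[-2,3.2,0,0],[-3,4.8,0,0],[-3,4.8,0,0]]])

```text
time: 33.9
position: [0.5517, -0.1666, 0.2457]
tool_rot: [3.141, 0.001, 3.141]
force: [1.1, -0.9, 0.1]
grip_width: 0.02
finger_force: 39.4
```

servo_tool(steps=[[[-3,4.8,0,0],[-2,3.2,0,0],[-1,1.65,0,0],[0,0,0,0],[0,0,0,0],[0,0,0,0],[0,0,0,0],[0,0,0,0]]])

```text
time: 34.9
position: [0.6111, -0.0719, 0.2454]
tool_rot: [-3.142, 0.0, 3.141]
force: [0.3, -0.3, -1.2]
grip_width: 0.0203
finger_force: 39.4
```

```bash
python3 look.py lid .6115 -.071 .210 .6115 -.071 .174 l1
```

```text
[ 0.6111 -0.0719  0.2454] 0.020272773720797915 [ 0.3 -0.3 -1.2]
side [ 0.6086 -0.0668] 0.545 [310. 120.  22.  15.]
```

View pics/l1.png

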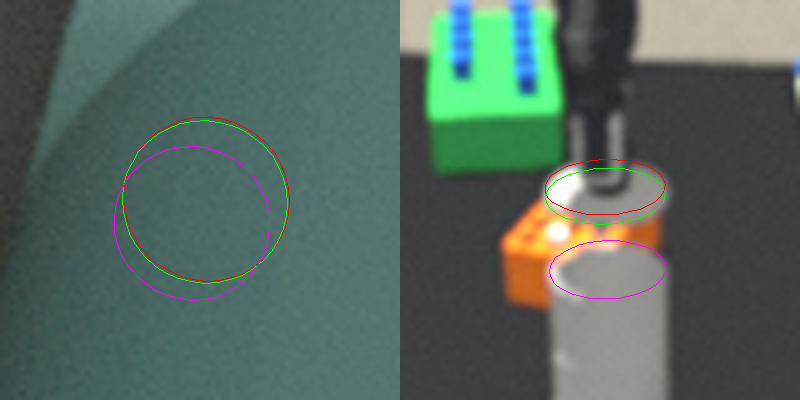

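servo_tool(steps=[[[0,0,1.5,0],[0,0,1.2,0],[0,0,0.6,0],[0,0,0.3,0],[0,0,0.1,0],[0,0,0,0],[0,0,0,0],[0,0,0,0]]])

```text
time: 36.1
position: [0.6113, -0.0716, 0.2085]
tool_rot: [-3.142, 0.0, 3.141]
force: [0.6, -0.4, -1.1]
grip_width: 0.0204
finger_force: 39.4
```

servo_tool(steps=[[[0,0,0.1,0],[0,0,0.1,0],[0,0,0.1,0],[0,0,0,0],[0,0,0,0],[0,0,0,0],[0,0,0,0],[0,0,0,0]]])

```text
time: 37.1
position: [0.6112, -0.0715, 0.2053]
tool_rot: [-3.141, 0.0, 3.141]
force: [-0.1, -0.1, -1.1]
grip_width: 0.0206
finger_force: 39.4
```

servo_tool(steps=[[[0,0,0.05,0],[0,0,0.05,0],[0,0,0.05,0],[0,0,0.05,0],[0,0,0,0],[0,0,0,0],[0,0,0,0],[0,0,0,0]]])

```text
time: 38.1
position: [0.6114, -0.0716, 0.2037]
tool_rot: [-3.142, 0.001, 3.141]
force: [-2.2, 0.7, 5.3]
grip_width: 0.0203
finger_force: 40.0
```

Seated at the predicted height. I release the lid, raise the gripper and move clear so the cameras can see the stack.

servo_tool(steps=[[[0,0,0.05,0],[0,0,0,0],[0,0,0,0],[0,0,0,0],[0,0,0,0],[0,0,-1,0],[0,0,-3,0],[0,0,-4,0]]], hand=5.0)

```text
time: 39.1
position: [0.6109, -0.0716, 0.2839]
tool_rot: [-3.141, -0.001, 3.141]
force: [0.6, 0.1, 0.5]
grip_width: 0.05
finger_force: 0.0
```

servo_tool(steps=[[[3,-4,0,0],[3,-4,0,0],[3,-4,0,0],[3,-4,0,0],[2,-4,0,0],[0,0,0,0],[0,0,0,0],[0,0,0,0]]])

```text
time: 40.1
position: [0.4718, -0.2704, 0.2829]
tool_rot: [3.141, 0.0, -3.14]
force: [0.7, 0.7, 0.3]
grip_width: 0.0506
finger_force: 0.0
```

```bash
python3 look.py lid .6115 -.071 .168 .6115 -.071 .174 l2
```

```text
[ 0.4718 -0.2704  0.2829] 0.050575823104531036 [0.7 0.7 0.3]
top [ 0.6094 -0.0706] 0.07 [330. 184.  30.  32.]
side [0.5954 0.0445] 0.942 [306. 167.  21.  11.]
side [ 0.6111 -0.0681] 0.106 [310. 135.  22.  18.]
```

View pics/l2.png

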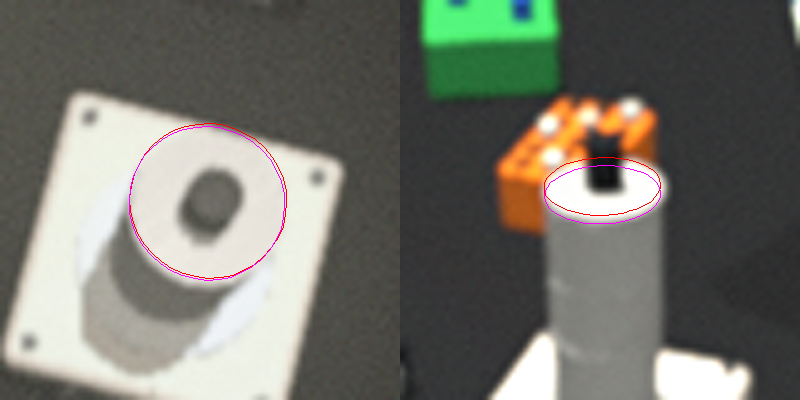

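Both views show the lid disc level and concentric on a straight stack, at top-crop (208,202) and side-crop (604,190). The knob stands upright and the robot is clear of everything.

```bash
python3 -c "
from bench import ctrl
print(ctrl.close_job())"
```

```text
the job is handed in; nothing more can be done
None
```

The stack is built on the small white shaker in the order asked (fine, medium, coarse, lid), each piece seated at its expected height; the job was handed in at about 40 s, with the bottle and rack left where they were.

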